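Vacuum leak check of a capped gas syringe

ROBOT

A 6-joint arm with a two-finger parallel gripper is mounted at the origin on a cart in front of the work surface, level with it; the furniture and walls round the work are solid. World frame = base frame: x ahead of the robot, y to its left, z up, the work surface at z = 0. Lengths are in m, angles in rad, forces in N, time in s.
With the tool pointing down it reaches from about 0.35 to 0.875 m from the base axis. Payload 4.2 kg.
Tool frame: the origin (TCP) lies midway between the tips of the shut fingers; the grasp point (between the pads) lies 19 mm behind it (manip.hold_point_z is the distance from the TCP to the grasp point, in m); z points along the fingers, y is the line along which they close (so a half turn about z gives the same grasp; the last joint's range is limited). The gripper opens to 85 mm and grips with 20 to 120 N. Pads are 22 mm wide; open, the fingers measure 114 mm over their backs; the gripper's body (76 mm by 85 mm) begins 54 mm behind the grasp point. The pads swing forward as they close: fully open they stand 13 mm farther back than shut.
Start: joints at [1.439, 0.385, 0.008, 0, -1.194, -0.259], TCP at [0.238, 0.578, 0.194] pointing down, gripper open.
Joint ranges: [-3.14, 3.14], [-1.21, 2.06], [-1.07, 1.41], [-3.16, 2.05], [-2.99, -0.16], [-3.1, 3.1]. Speed limits (rad/s): [2.79, 2.79, 3.14, 3.14, 3.14, 3.14].

INTERFACE

Orientations are given as a unit quaternion [w, x, y, z].
In Python, from workcell import telemetry, imaging, workorder, manip gives the robot as it stands.
- The arm moves only by the tool apply_moves, never from a script. Its argument "steps" is a list of rows, each an object with "jaw": the finger opening in m, from 0 to 0.0854; "xyz": the shift along the world's x, y, z in m, a list of three; "spin": the turn about the world's z in degrees. In form: [{"jaw": jaw, "xyz": [dx, dy, dz], "spin": spin}, ...]. A call has 1 to 5 rows; each row is the pose to reach, as a shift and turn from the pose commanded when the call began; what a row does not reach only later rows make up. A row lasts 1/10 s, in which the tool goes at most 50 mm and 8.59 degrees, less where a joint would pass 70% of its speed; a pose out of reach is approached as far as the arm can. A call with a gripper value outside its range is refused whole. The fingers move at their own pace and stop on an object; "squeeze" is the grip in N (left out, the last holds). Time passes only in rows, so rows that repeat a pose let the fingers close. It gives the time, the measured TCP pose, the force, the opening and the grip force at its end, in the units of the state.
- telemetry.sense(): the state, without advancing time (a new reading comes with each control period).
- imaging.snapshot(name): name is "side" or "top" or "wrist"; returns a dict with "color" (400x640x3 uint8, red, green, blue), "fovy" (degrees; the focal length in pixels is half the picture's height over the tangent of half this angle, whatever the lens; pixels are square), "cx", "cy" (the principal point, pixels), "k1" (the pictures are not rectified: a ray, as slopes to the right and down, at radius r is drawn at 1 + k1 r^2 times it, then the intrinsics apply), "extrinsics" (4x4, takes a point from camera to world coordinates). Camera axes: x right, y down, z forward; pixel columns grow to the right and rows downward; lengths in m; the calibration is good to about 2 mm. A picture is of the moment at which its call begins. There is no depth.
- workorder.sign_off(): hands the job in; it is judged then, once.
The state is a dict: "t": time; "qpos": joint angles; "joint_velocities": joint speeds; "effort": joint torques, N m; "position": TCP position; "tool_rot": TCP orientation; "ft_force": force on the tool from outside, world axes, zero at the start; "wrist_torque": the same for the moment, N m; "opening": finger opening in m; "grip_force": force on a finger pad.
Only numpy, scipy, OpenCV 4.12 (cv2) and the standard library are available. Lean on these libraries where they do the work, as an engineer would, in place of code of your own. Each camera call takes 0.05 s, during which the arm holds its last target. There are 200 camera calls.

TASK

Check the capped gas syringe for leaks. Lay it level in the bench holder, barrel in the two V rests and finger flange down in the slot, and let go of it; then take the plunger and draw it straight back until the front edge of the dark piston stands at the 20 ml line (the heavy line that runs right round the barrel), with the barrel still lying in its rests. Finish while still holding the plunger there against the vacuum, and leave the glassware standing around undisturbed.

Things in the scene. Friction and masses are not known exactly. Their poses are not given: they have to be found in the camera images.
- syringe: Gas syringe, 100 g, loose: clear round glass barrel 22 mm across, 100 mm long, fine black lines, white cap on the narrow end. Origin on the barrel axis at mid length; +x along the axis towards the plunger, z up. Barrel x = -50 to 50, cap to x = -70. It lies on the table without rolling, origin 11 to 12 mm up
- flange (a point): centre of the syringe's white oval finger flange, at x = 49 mm on the barrel axis: 4 mm thick, 42 mm wide along the syringe's y, 24 mm high along z with flat top and bottom
- full_line (a point): the 20 ml line, a heavy black ring right round the barrel at x = 30 mm in the syringe's frame (point on the axis). The fine lines lie 3.5 mm (1 ml) apart
- piston_front (a point): centre of the front (cap-side) face of the dark piston inside the barrel, 19 mm across and 12 mm long; it moves with the plunger
- thumb_disc (a point): centre of the steel thumb disc, 24 mm across, 4 mm thick, at x = 110 mm + plunger value in the syringe's frame. A bare round steel rod 12 mm thick runs from it along the axis into the barrel: 57 mm of it bare behind the flange at plunger value 0; seated, the holder's rear cheek covers the first 14 mm or so
- plunger (a joint): how far the plunger is drawn, m: 0 = piston front at the 10 ml line, 0.035 = at the 20 ml line, end stop 0.042. Starts at 0 to 0.009, where 3.5 N of drag keeps it. With the tip capped, the enclosed air pulls it back with 250 N/m times the value: about 12 N draws it to the line; let go there, it runs back to about 0.014
- holder: Metal syringe holder, fixed: grey base plate 150 x 74 mm, top at z = 10 mm, three upright parts 58 mm wide. Origin on the table under the middle of the seated barrel; +x is the way the plunger points and is drawn, z up. Two open 90 degree V rests at x = -42 to -30 and 36 to 44, tops at z = 65 mm; between them the barrel is free down to the plate
- slot (a point): middle of the holder's flange slot, x = 49.5 mm, at axis height: 11 mm long (x = 44 to 55) between the second V rest and the rear cheek. The cheek, x = 55 to 65, is two posts with a 20 mm gap for the rod, tops at z = 75 mm, roofed at 45 degrees so that the flange slides into the slot
- seat (a point): where the syringe's origin lies when it is seated (axis at z = 62 mm over the table), axes as the holder's; the flange has about 3 mm of play either way along x in the slot
- stain_vial: brown stain vial with a black cap, 27 mm across, 61 mm high, upright; bystander; origin at its underside
- square_flask: white square flask, 50 x 43 mm, 87 mm high, upright; bystander; origin at its underside
- petri_dish: petri dish, 64 mm across, 14 mm high; bystander; origin at its underside
Mind the look-alikes: they are no part of the job. What is shaped like the syringe but green is not meant. Several things have the shape of the holder; the one meant has the colours described above.

How it is judged:
On the way:
1. the syringe lies seated in the holder, let go, its plunger not yet drawn (x of flange in the frame of slot between -0.005 and 0.005 m and y of syringe in the frame of seat between -0.0035 and 0.0035 m and z of syringe in the frame of seat between -0.0035 and 0.0035 m and angle between the x axis of syringe and the x axis of seat, either way round below 0.05 rad and contact force between the fingers and syringe below 0.1 N and linear speed of syringe below 0.02 m/s and value of joint plunger below 0.02 m), for 0.2 s.
At the end, for the whole second after the job is handed in: Fingers hold the plunger at rest, piston front within 4 mm of the 20 ml line (value 0.031 to 0.039); barrel still in both V rests, flange in slot (within 5 mm of its middle lengthwise; origin within 3.5 mm of the seat across and in height, axis within 0.05 rad); over 3 N between syringe and holder (x of flange in the frame of slot between -0.005 and 0.005 m and y of syringe in the frame of seat between -0.0035 and 0.0035 m and z of syringe in the frame of seat between -0.0035 and 0.0035 m and angle between the x axis of syringe and the x axis of seat, either way round below 0.05 rad and value of joint plunger between 0.031 and 0.039 m and velocity of joint plunger between -0.005 and 0.005 m/s and contact force between the fingers and syringe above 1 N and contact force between syringe and holder above 3 N); the arm keeps its last pose, push and grip.
It fails at once if a bystander is pushed more than 25 mm or tipped (distance of any of stain_vial, square_flask, petri_dish from where it was at the start of the episode above 0.025 m or angle between any of stain_vial, square_flask's own z axis and vertical above 0.35 rad).
It also fails if it takes over 48 s, if anything falls off the work surface, if the arm or the gripper's body presses on something with over 40 N, if the wrist force passes 120 N, or if a joint passes its speed limit or range.

## Working session

There is one attempt and no reset: what is moved stays moved. The work goes in short steps, Python scripts to look and compute and a tool call to move; the robot and the scene stay as the last step left them, time stands still between calls to the robot, and variables do not carry over. Pictures are saved under pics/ and viewed, at most 10 in all, crops included, and the job is handed in when it is done.

Besides the shell and the picture viewer there is one more tool, called after "Request:" as name([rows], argument=value, ...), one row to a line, values as JSON. apply_moves: Moves the arm, as the interface text tells. Its arguments: {"type":"object","properties":{"steps":{"type":"array"},"squeeze":{"type":"number"}},"required":["steps"]}

```bash
mkdir -p pics; ls
cat > h.py <<'E'
import numpy as np, cv2
from workcell import telemetry, imaging, workorder, manip
def snap(n,f=None):
    s=imaging.snapshot(n); 
    if f: cv2.imwrite('pics/'+f,s['color'][:,:,::-1])
    np.save('pics/%s.npy'%n,s,allow_pickle=True); return s
def load(n): return np.load('pics/%s.npy'%n,allow_pickle=True).item()
def K(s):
    f=200/np.tan(np.radians(s['fovy'])/2); return np.array([[f,0,s['cx']],[0,f,s['cy']],[0,0,1.]]),np.array([s['k1'],0,0,0,0.])
def ray(s,px):
    k,d=K(s); p=cv2.undistortPointsIter(np.array([[px]],float),k,d,None,None,(3,50,1e-10))[0,0]
    E=np.array(s['extrinsics']); return E[:3,3],E[:3,:3]@np.array([p[0],p[1],1])
def at(s,px,z):
    o,v=ray(s,px); return o+v*(z-o[2])/v[2]
def proj(s,P):
    k,d=K(s); E=np.linalg.inv(np.array(s['extrinsics'])); P=np.atleast_2d(np.array(P,float))
    return cv2.projectPoints(P,cv2.Rodrigues(E[:3,:3])[0],E[:3,3],k,d)[0][:,0]
E
python3 - <<'E'
from h import *
a=snap('top','top0.png');b=snap('side','side0.png')
for s in (a,b): print(s['fovy'],s['cx'],s['cy'],s['k1'],np.round(s['extrinsics'],3).tolist())
s=telemetry.sense();print(s['t'],s['position'],s['tool_rot'],s['opening'],manip.hold_point_z)
E
```

```text
pics
50.62012574503406 325.0353221184284 205.06955544268388 -0.010079928676399931 [[-0.016, -0.993, 0.114, 0.394], [-1.0, 0.014, -0.016, 0.175], [0.014, -0.114, -0.993, 1.432], [0.0, 0.0, 0.0, 1.0]]
44.29308191094701 317.3321013673033 203.69826250375007 0.04025923163736066 [[-0.974, -0.126, 0.187, 0.221], [-0.226, 0.541, -0.81, 1.699], [0.001, -0.831, -0.556, 1.092], [0.0, 0.0, 0.0, 1.0]]
0.1 [0.23784286 0.57733924 0.19344346] [ 9.66209504e-04  9.80956861e-01 -1.94223289e-01 -1.29407397e-04] 0.08556049870525904 0.0187
```

View pics/top0.png

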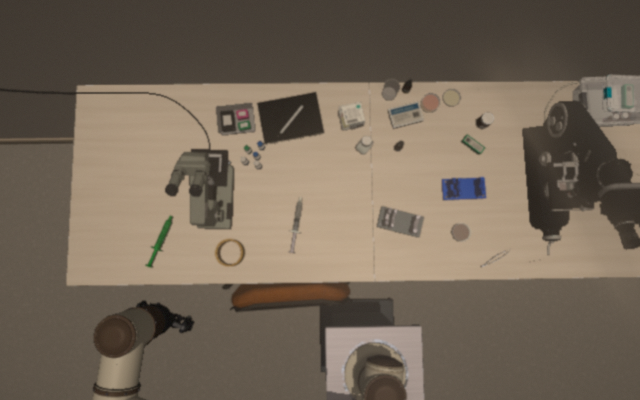

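View pics/side0.png

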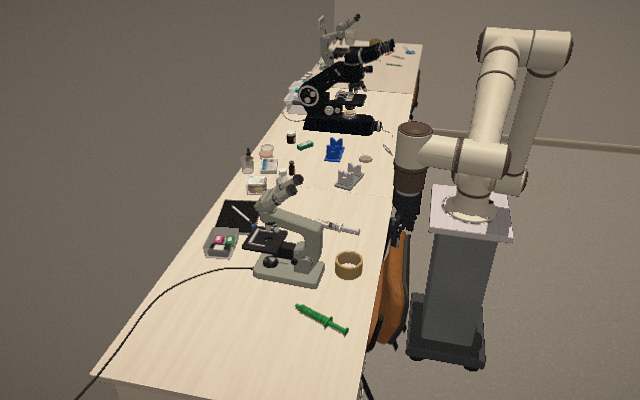

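The top view has two syringe shapes: a clear one at (296,225) and a green one at (160,241), which is excluded. It also has two holder shapes: grey at (401,221) and blue at (464,188), which is the wrong colour. I'll confirm the clear syringe and the grey holder in one enlarged crop.

Run:
```python
from h import *
a=load('top');c=a['color'][180:270,270:490,::-1]
b=load('side');d=b['color'][130:250,280:420,::-1]
A=cv2.resize(c,(792,324),interpolation=3);B=cv2.resize(d,(308,264),interpolation=3)
im=np.zeros((590,800,3),np.uint8);im[:324,:792]=A;im[326:590,:308]=B
im[326:590,310:310+308]=cv2.resize(np.clip(c[:90,10:60].astype(int)*2,0,255).astype(np.uint8),(308,264*1),interpolation=3)
cv2.imwrite('pics/crop0.png',im)
for p in [(296,225),(299,199),(293,252),(401,221),(460,232)]: print(p,at(a,p,0.01))
print(proj(a,[[0,0,0],[.238,.578,.194]]))
```

```text
(296, 225) [0.49074605 0.25123219 0.01      ]
(299, 199) [0.57875686 0.24037344 0.01      ]
(293, 252) [0.40063832 0.26197134 0.01      ]
(401, 221) [ 0.49899182 -0.10333078  0.01      ]
(460, 232) [ 0.45877821 -0.30198815  0.01      ]
[[374.32053281 373.93882118]
 [178.74827766 310.74163033]]
```

View pics/crop0.png

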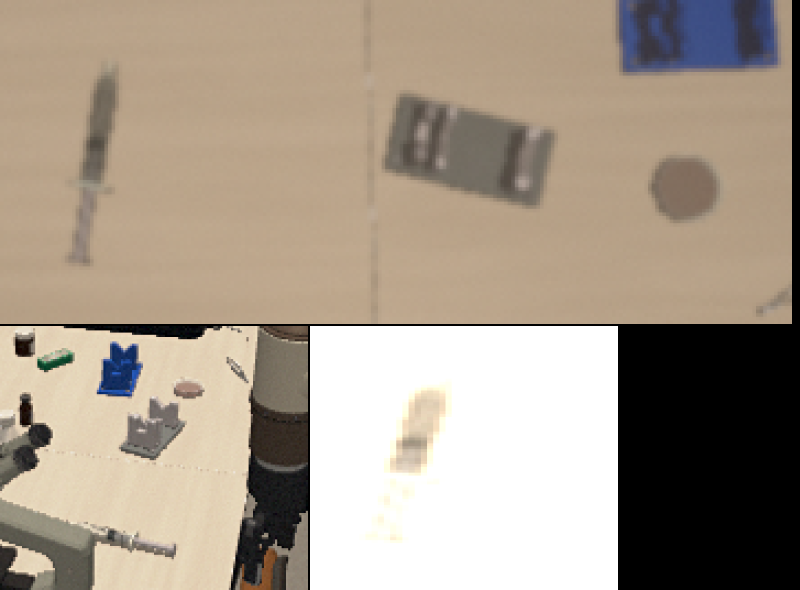

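The crop shows the clear syringe with its cap tip at about (300,198), flange at (295,232) and thumb disc at (292,253), so the plunger points towards −x. The grey holder is centred at about (400.5,221.7). Its paired uprights (V rest and cheek) are on the left, so its +x points roughly along +y. I'll go above the syringe and take a closer look.

Request:
apply_moves([
  {"jaw": 0.0854, "xyz": [0.02, -0.045, 0.02], "spin": 4},
  {"jaw": 0.0854, "xyz": [0.04, -0.09, 0.03], "spin": 8},
  {"jaw": 0.0854, "xyz": [0.06, -0.135, 0.03], "spin": 12},
  {"jaw": 0.0854, "xyz": [0.09, -0.175, 0.03], "spin": 13},
  {"jaw": 0.0854, "xyz": [0.12, -0.21, 0.03], "spin": 13},
])

```text
t: 0.6
position: [0.3582, 0.3657, 0.2246]
tool_rot: [-0.0, 0.997, -0.081, -0.0]
ft_force: [1.2, 1.6, -0.5]
opening: 0.0851
grip_force: 0.0
```

Request:
apply_moves([
  {"jaw": 0.0854, "xyz": [0.03, -0.03, 0], "spin": 0},
  {"jaw": 0.0854, "xyz": [0.06, -0.06, 0], "spin": 0},
  {"jaw": 0.0854, "xyz": [0.09, -0.09, 0], "spin": 0},
  {"jaw": 0.0854, "xyz": [0.12, -0.115, 0], "spin": 0},
  {"jaw": 0.0854, "xyz": [0.12, -0.115, 0], "spin": 0},
])

```text
t: 1.1
position: [0.4802, 0.25, 0.2236]
tool_rot: [0.001, 0.996, -0.085, -0.0]
ft_force: [0.4, 0.2, -0.7]
opening: 0.0856
grip_force: 0.0
```

Run:
```python
from h import *
s=telemetry.sense();print(s['t'],s['position'],s['tool_rot'],s['opening'],s['qpos'],s['ft_force'])
w=snap('wrist','w1.png');print(w['fovy'],w['k1'],np.round(w['extrinsics'],3).tolist())
```

```text
1.1 [0.4801778  0.24995742 0.22360418] [ 7.04023496e-04  9.96419101e-01 -8.45479859e-02 -3.42995271e-04] 0.08563294575334023 [ 7.79864801e-01  2.22666424e-01 -1.49580505e-01  4.20517449e-04
 -1.20006586e+00  6.21480742e-01] [ 0.37115125  0.18825684 -0.67490992]
66.37323011226069 -0.01140161962120658 [[-0.168, -0.94, -0.298, 0.556], [-0.986, 0.16, 0.051, 0.237], [-0.001, 0.303, -0.953, 0.404], [0.0, 0.0, 0.0, 1.0]]
```

View pics/w1.png

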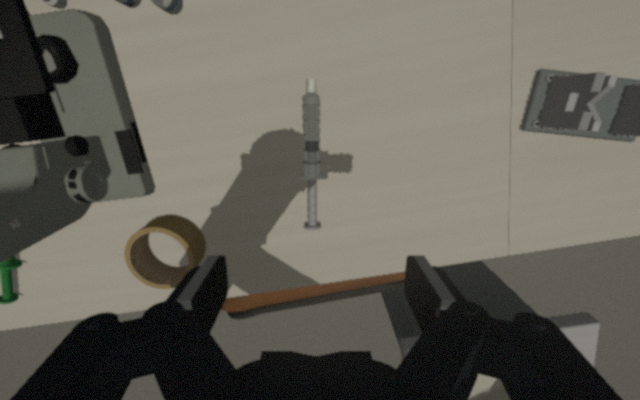

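The wrist view shows the clear syringe upright in the picture: cap tip (311,79), piston (312,146) and thumb disc (312,225). The holder is at the right edge. I'll measure these points.

Run:
```python
from h import *
w=load('wrist')
im=w['color'][65:240,250:375,::-1]; cv2.imwrite('pics/c1.png',cv2.resize(im,(560,600*175*560//125//784) if 0 else (500,600) if 0 else (428,600),interpolation=3))
t=at(w,(311,79),.0115);d=at(w,(312.5,225),.0115);u=(d-t)/np.linalg.norm(d-t)
print(t,d,np.linalg.norm(d-t),np.degrees(np.arctan2(u[1],u[0])))
for x in (-50,0,10,30,49): P=t+u*(x+70)/1000; print(x,P,proj(w,P))
q=telemetry.sense()['tool_rot'];print('tool y',np.degrees(2*np.arctan2(q[2],q[1]))-90)
```

```text
[0.58441684 0.23772532 0.0115    ] [0.39830188 0.26828176 0.0115    ] 0.18860666306508475 170.6763312114396
-50 [0.56468106 0.24096555 0.0115    ] [[311.17934459  96.54938457]]
0 [0.51534162 0.24906612 0.0115    ] [[311.60511347 138.1094447 ]]
10 [0.50547373 0.25068624 0.0115    ] [[311.68658075 146.04532872]]
30 [0.48573795 0.25392647 0.0115    ] [[311.84600757 161.56041296]]
49 [0.46698896 0.25700469 0.0115    ] [[311.99326037 175.87320553]]
tool y -99.62496882277374
```

View pics/c1.png

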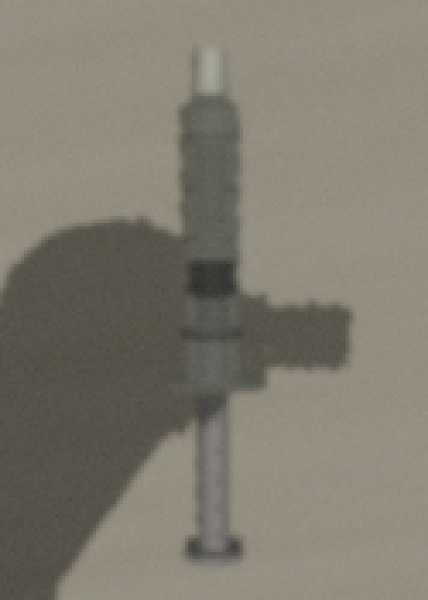

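The crop agrees with the description: white cap, piston at about 4 mm along x, and the heavy ring within 1 px of its predicted spot. The gripper is already square to the syringe, so I'll descend and grasp at syringe x = +10 mm.

Request:
apply_moves([
  {"jaw": 0.0854, "xyz": [0.025, 0.001, -0.04], "spin": 0},
  {"jaw": 0.0854, "xyz": [0.025, 0.001, -0.09], "spin": 0},
  {"jaw": 0.0854, "xyz": [0.025, 0.001, -0.14], "spin": 0},
  {"jaw": 0.07, "xyz": [0.025, 0.001, -0.18], "spin": 0},
  {"jaw": 0.06, "xyz": [0.025, 0.001, -0.205], "spin": 0},
])

```text
t: 1.65
position: [0.5004, 0.2532, 0.0159]
tool_rot: [0.002, 0.997, -0.081, -0.002]
ft_force: [0.0, -0.2, 0.3]
opening: 0.0606
grip_force: 0.0
```

Request:
apply_moves([
  {"jaw": 0.05, "xyz": [0, 0, -0.01], "spin": 0},
  {"jaw": 0.04, "xyz": [0, 0, -0.015], "spin": 0},
  {"jaw": 0.03, "xyz": [0, 0, -0.015], "spin": 0},
])

```text
t: 1.95
position: [0.5032, 0.2547, 0.0049]
tool_rot: [-0.0, 0.997, -0.081, 0.0]
ft_force: [-0.4, -0.3, 0.1]
opening: 0.03
grip_force: 0.0
```

Request:
apply_moves([
  {"jaw": 0.03, "xyz": [0.001, -0.003, 0], "spin": 0},
  {"jaw": 0.022, "xyz": [0.001, -0.003, 0], "spin": 0},
  {"jaw": 0.012, "xyz": [0.001, -0.003, 0], "spin": 0},
  {"jaw": 0.012, "xyz": [0.001, -0.003, 0], "spin": 0},
  {"jaw": 0.012, "xyz": [0.001, -0.003, 0], "spin": 0},
], squeeze=50)

```text
t: 2.45
position: [0.5042, 0.2509, 0.0048]
tool_rot: [-0.0, 0.997, -0.082, 0.0]
ft_force: [-0.2, -0.0, -0.4]
opening: 0.0122
grip_force: 0.0
```

Request:
apply_moves([
  {"jaw": 0.012, "xyz": [0, 0, 0.01], "spin": 0},
  {"jaw": 0.012, "xyz": [0, 0, 0.035], "spin": 0},
  {"jaw": 0.012, "xyz": [0, 0, 0.07], "spin": 0},
  {"jaw": 0.012, "xyz": [0, 0, 0.11], "spin": 0},
  {"jaw": 0.012, "xyz": [0, 0, 0.13], "spin": 0},
])

```text
t: 2.95
position: [0.5057, 0.2519, 0.1391]
tool_rot: [-0.002, 0.997, -0.081, 0.003]
ft_force: [-1.2, 0.2, -0.1]
opening: 0.012
grip_force: 0.0
```

Run:
```python
from h import *
for i in range(3):
  s=telemetry.sense();print(s['t'],s['position'],s['tool_rot'],s['opening'],s['grip_force'],s['qpos'][[0,5]])
  w=snap('wrist')
a=load('top')
# holder plate outline in top view
c=a['color'][195:245,370:430].astype(int)
m=(a['color'].astype(int).max(2)-a['color'].astype(int).min(2)<22)&(a['color'].astype(int).sum(2)<420)
m=m.astype(np.uint8);m[:195]=0;m[245:]=0;m[:,:376]=0;m[:,430:]=0
n,l,st,ce=cv2.connectedComponentsWithStats(m);k=1+st[1:,4].argmax()
cn=cv2.findContours((l==k).astype(np.uint8),0,1)[0][0];r=cv2.minAreaRect(cn);print(r,st[k])
bp=cv2.boxPoints(r);print(bp)
for p in bp: print(at(a,p,.01))
```

```text
2.95 [0.5056734  0.25190759 0.13910293] [-0.00202838  0.99666966 -0.0814772   0.00263259] 0.01200447577623515 0.0 [0.74966387 0.65727328]
3.0 [0.50701396 0.25271716 0.14163856] [-0.00343858  0.9966799  -0.08122125  0.0045235 ] 0.012091512823914009 0.0 [0.7496205  0.65727884]
3.05 [0.50616806 0.25241073 0.13919782] [-0.00297459  0.99666203 -0.08151256  0.00341231] 0.011733431823771064 0.0 [0.74964543 0.65729507]
((399.8824157714844, 221.47061157226562), (42.6862678527832, 19.887920379638672), 14.03624439239502) [378 207  45  29 788]
[[376.76477 225.94121]
 [381.58832 206.64708]
 [423.00006 217.00002]
 [418.1765  236.29414]]
[ 0.48351886 -0.02076795  0.01      ]
[ 0.54871197 -0.03909383  0.01      ]
[ 0.5114482  -0.17855964  0.01      ]
[ 0.44652351 -0.15950499  0.01      ]
```

The grip missed: the opening is 12 mm with no grip force. I'll look again.

Run:
```python
from h import *
w=load('wrist');cv2.imwrite('pics/w2.png',w['color'][:,:,::-1])
print(np.round(w['extrinsics'],3).tolist())
```

```text
[[-0.162, -0.943, -0.291, 0.581], [-0.987, 0.153, 0.056, 0.238], [-0.008, 0.296, -0.955, 0.32], [0.0, 0.0, 0.0, 1.0]]
```

View pics/w2.png

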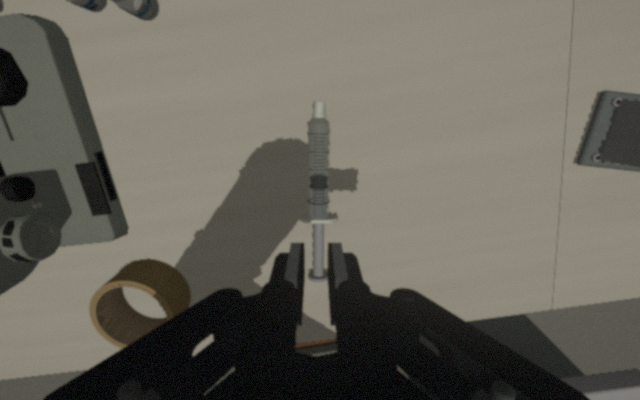

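Run:
```python
from h import *
w=load('wrist')
T=np.array([.506,.252,.139])
for dz in (-.0,.01,.02,.04): print(dz,proj(w,T+[0,0,dz]))
t=at(w,(319,101),.0115);d=at(w,(318,273),.0115);print(t,d,np.linalg.norm(d-t))
for z in (.0115,.05,.08):
  t=at(w,(319,101),z);d=at(w,(318,273),z);print(z,np.linalg.norm(d-t))
E=np.array(w['extrinsics']); 
s=telemetry.sense();q=s['tool_rot'];from scipy.spatial.transform import Rotation as R
r=R.from_quat([q[1],q[2],q[3],q[0]]);print('cam in tool',r.inv().apply(E[:3,3]-s['position']), (r.inv().as_matrix()@E[:3,:3]).round(3).tolist())
```

```text
-0.0 [[315.96060742 229.73271237]]
0.01 [[315.83479309 236.11965284]]
0.02 [[315.6953982  243.19550291]]
0.04 [[315.36603606 259.91220945]]
[0.58475013 0.23709123 0.0115    ] [0.40018986 0.26800754 0.0115    ] 0.18713180466943014
0.0115 0.18713180466943014
0.05 0.16381032480493873
0.08 0.14563774309234806
cam in tool [ 7.79316671e-02  8.24007925e-06 -1.83510583e-01] [[0.001, -0.954, -0.299], [1.0, 0.002, -0.004], [0.005, -0.299, 0.954]]
```

Run:
```python
from h import *
b=snap('side');w=load('wrist');T=telemetry.sense()['position'];print(T)
p=proj(b,[T,T+[0,0,.05],[.515,.249,.0115]]);print(p)
c=b['color'].copy()
x,y=p[0].astype(int);x0,y0=x-40,y-60
B=np.clip(cv2.resize(c[y0:y0+100,x0:x0+80],(400,500),interpolation=3).astype(int)*2,0,255).astype(np.uint8)
for q,col in zip(p,[(255,0,0),(0,255,0),(0,0,255)]): cv2.circle(B,(int((q[0]-x0)*5),int((q[1]-y0)*5)),4,col,1)
W=np.clip(cv2.resize(w['color'][200:330,270:370],(385,500),interpolation=3).astype(int)*3,0,255).astype(np.uint8)
cv2.imwrite('pics/cmp.png',np.hstack([B,W])[:,:,::-1])
```

```text
[0.50381348 0.25085598 0.13493964]
[[331.51518847 197.14918794]
 [331.75318308 185.23235622]
 [328.11957777 224.3260121 ]]
```

View pics/cmp.png

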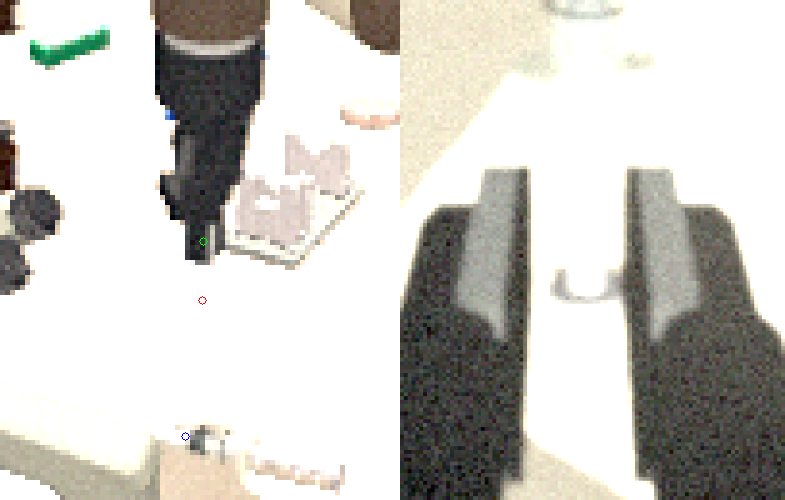

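In the side view the fingertips sit about 8 px (35–40 mm) above the projected TCP. The wrist view agrees: tips at row 244, while the reported TCP projects to row 230. So the reported z is about 35–40 mm below the real tips, although the sideways alignment is right. I'll go down by feel.

Request:
apply_moves([
  {"jaw": 0.06, "xyz": [0, 0, -0.03], "spin": 0},
  {"jaw": 0.06, "xyz": [0, 0, -0.07], "spin": 0},
  {"jaw": 0.06, "xyz": [0, 0, -0.11], "spin": 0},
  {"jaw": 0.05, "xyz": [0, 0, -0.14], "spin": 0},
  {"jaw": 0.05, "xyz": [0, 0, -0.15], "spin": 0},
])

```text
t: 3.65
position: [0.5009, 0.2482, -0.0202]
tool_rot: [0.003, 0.997, -0.082, -0.004]
ft_force: [-0.1, 0.2, -0.2]
opening: 0.0504
grip_force: 0.0
```

Request:
apply_moves([
  {"jaw": 0.03, "xyz": [0, 0, -0.002], "spin": 0},
  {"jaw": 0.03, "xyz": [0, 0, -0.004], "spin": 0},
])

```text
t: 3.85
position: [0.5047, 0.2514, -0.019]
tool_rot: [-0.0, 0.997, -0.082, 0.001]
ft_force: [0.3, 0.4, 0.9]
opening: 0.0303
grip_force: 0.0
```

Run:
```python
from h import *
for i in range(2):
  s=telemetry.sense();print(s['t'],s['position'],s['ft_force'],s['opening']); b=snap('side')
T=s['position'];p=proj(b,[T])[0];print(p)
w=snap('wrist')
x,y=p.astype(int);x0,y0=x-40,y-60
B=np.clip(cv2.resize(b['color'][y0:y0+80,x0:x0+80],(400,400),interpolation=3).astype(int)*2,0,255).astype(np.uint8)
W=np.clip(cv2.resize(w['color'][60:340,230:400],(340,400) if 0 else (243,400),interpolation=3).astype(int)*2,0,255).astype(np.uint8)
cv2.imwrite('pics/cmp2.png',np.hstack([B,W])[:,:,::-1])
```

```text
3.85 [ 0.50470871  0.25135301 -0.01900418] [0.29700752 0.41928566 0.89737964] 0.030253726380517605
3.9 [ 0.50478698  0.25146207 -0.01877608] [-1.35837596 -0.73566812 -1.2093237 ] 0.029879258299739798
[330.54499323 231.59544049]
```

View pics/cmp2.png

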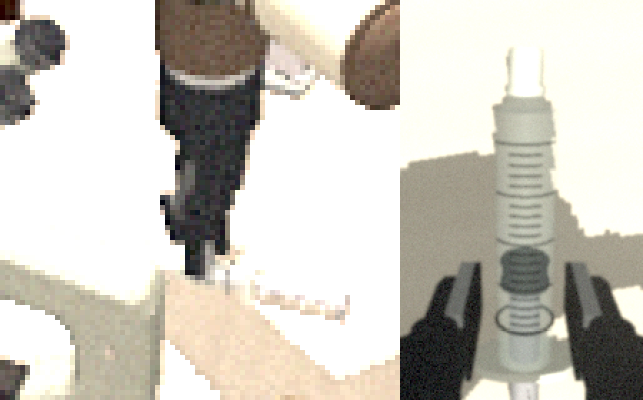

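The wrist view shows the jaws straddling the barrel, roughly centred, with the tips still above the table. I'll lower in small steps and watch the force.

Request:
apply_moves([
  {"jaw": 0.03, "xyz": [0, 0, -0.004], "spin": 0},
  {"jaw": 0.03, "xyz": [0, 0, -0.008], "spin": 0},
  {"jaw": 0.03, "xyz": [0, 0, -0.01], "spin": 0},
])

```text
t: 4.3
position: [0.5039, 0.2508, -0.0297]
tool_rot: [-0.0, 0.997, -0.082, -0.0]
ft_force: [0.2, -0.5, 0.1]
opening: 0.0301
grip_force: 0.0
```

Request:
apply_moves([
  {"jaw": 0.03, "xyz": [0, 0, -0.002], "spin": 0},
  {"jaw": 0.03, "xyz": [0, 0, -0.002], "spin": 0},
])

```text
t: 4.5
position: [0.5038, 0.2507, -0.032]
tool_rot: [0.0, 0.997, -0.082, -0.0]
ft_force: [0.2, 0.8, -0.5]
opening: 0.0296
grip_force: 0.0
```

Request:
apply_moves([
  {"jaw": 0.03, "xyz": [0, 0, -0.002], "spin": 0},
  {"jaw": 0.03, "xyz": [0, 0, -0.002], "spin": 0},
])

```text
t: 4.7
position: [0.5039, 0.2508, -0.0338]
tool_rot: [0.0, 0.997, -0.082, -0.0]
ft_force: [0.5, -0.2, -0.3]
opening: 0.0299
grip_force: 0.0
```

Request:
apply_moves([
  {"jaw": 0.022, "xyz": [0, 0, 0], "spin": 0},
  {"jaw": 0.016, "xyz": [0, 0, 0], "spin": 0},
  {"jaw": 0.016, "xyz": [0, 0, 0], "spin": 0},
  {"jaw": 0.016, "xyz": [0, 0, 0], "spin": 0},
], squeeze=40)

```text
t: 5.1
position: [0.5041, 0.2509, -0.0334]
tool_rot: [-0.0, 0.997, -0.082, 0.0]
ft_force: [-0.0, -0.1, 1.3]
opening: 0.0206
grip_force: 39.1
```

The opening of 20.6 mm is less than 22, so the tips may be gripping above the axis. I'll regrasp lower.

Request:
apply_moves([
  {"jaw": 0.03, "xyz": [0, 0, 0], "spin": 0},
  {"jaw": 0.03, "xyz": [0, 0, 0], "spin": 0},
  {"jaw": 0.03, "xyz": [0, 0, -0.002], "spin": 0},
  {"jaw": 0.03, "xyz": [0, 0, -0.004], "spin": 0},
  {"jaw": 0.03, "xyz": [0, 0, -0.004], "spin": 0},
])

```text
t: 5.6
position: [0.5041, 0.2509, -0.0372]
tool_rot: [0.0, 0.997, -0.082, 0.0]
ft_force: [-1.2, -0.6, 4.0]
opening: 0.0302
grip_force: 1.8
```

Request:
apply_moves([
  {"jaw": 0.03, "xyz": [0, 0, -0.002], "spin": 0},
  {"jaw": 0.03, "xyz": [0, 0, -0.002], "spin": 0},
])

```text
t: 5.8
position: [0.5041, 0.2509, -0.0373]
tool_rot: [0.0, 0.997, -0.081, 0.0]
ft_force: [-5.0, -1.5, 16.6]
opening: 0.0299
grip_force: 8.1
```

Request:
apply_moves([
  {"jaw": 0.03, "xyz": [0, 0, -0.002], "spin": 0},
  {"jaw": 0.03, "xyz": [0, 0, -0.002], "spin": 0},
])

```text
t: 6.0
position: [0.5042, 0.251, -0.0374]
tool_rot: [0.0, 0.997, -0.081, 0.0]
ft_force: [-8.9, -3.0, 29.0]
opening: 0.0302
grip_force: 14.2
```

The tips touch the table at a reported z of −0.037, so the earlier grip height was fine. I'll back up 6 mm (commanded), close and lift.

Request:
apply_moves([
  {"jaw": 0.03, "xyz": [0, 0, 0.006], "spin": 0},
  {"jaw": 0.022, "xyz": [0, 0, 0.0065], "spin": 0},
  {"jaw": 0.012, "xyz": [0, 0, 0.0065], "spin": 0},
  {"jaw": 0.012, "xyz": [0, 0, 0.0065], "spin": 0},
  {"jaw": 0.012, "xyz": [0, 0, 0.0065], "spin": 0},
], squeeze=60)

```text
t: 6.5
position: [0.5045, 0.2512, -0.0342]
tool_rot: [-0.0, 0.997, -0.082, 0.0]
ft_force: [-3.1, -1.2, 11.1]
opening: 0.0198
grip_force: 58.3
```

Request:
apply_moves([
  {"jaw": 0.012, "xyz": [0, 0, 0.01], "spin": 0},
  {"jaw": 0.012, "xyz": [0, 0, 0.035], "spin": 0},
  {"jaw": 0.012, "xyz": [0, 0, 0.07], "spin": 0},
  {"jaw": 0.012, "xyz": [0, 0, 0.11], "spin": 0},
  {"jaw": 0.012, "xyz": [0, 0, 0.13], "spin": 0},
])

```text
t: 7.0
position: [0.5053, 0.2516, 0.0978]
tool_rot: [-0.001, 0.997, -0.082, 0.002]
ft_force: [0.8, 1.0, -0.6]
opening: 0.02
grip_force: 58.9
```

The syringe is held (20 mm, 58 N). Next I'll carry it to above the holder, turning −96°.

Request:
apply_moves([
  {"jaw": 0.012, "xyz": [0, -0.025, 0.02], "spin": -8},
  {"jaw": 0.012, "xyz": [0, -0.055, 0.04], "spin": -16},
  {"jaw": 0.012, "xyz": [0, -0.085, 0.05], "spin": -24},
  {"jaw": 0.012, "xyz": [0, -0.115, 0.05], "spin": -32},
  {"jaw": 0.012, "xyz": [0, -0.145, 0.05], "spin": -40},
])

```text
t: 7.5
position: [0.5036, 0.1047, 0.1447]
tool_rot: [0.0, 0.907, -0.42, -0.0]
ft_force: [0.4, 0.4, -1.4]
opening: 0.0196
grip_force: 59.0
```

Request:
apply_moves([
  {"jaw": 0.012, "xyz": [0, -0.03, 0], "spin": -8},
  {"jaw": 0.012, "xyz": [0, -0.06, 0], "spin": -16},
  {"jaw": 0.012, "xyz": [0, -0.09, 0], "spin": -24},
  {"jaw": 0.012, "xyz": [-0.002, -0.12, 0], "spin": -32},
  {"jaw": 0.012, "xyz": [-0.004, -0.15, 0], "spin": -40},
])

```text
t: 8.0
position: [0.4993, -0.0454, 0.1442]
tool_rot: [0.001, 0.709, -0.705, -0.001]
ft_force: [1.2, 0.6, -1.5]
opening: 0.0195
grip_force: 58.9
```

Request:
apply_moves([
  {"jaw": 0.012, "xyz": [0, -0.025, 0], "spin": -8},
  {"jaw": 0.012, "xyz": [0, -0.045, 0], "spin": -16},
  {"jaw": 0.012, "xyz": [0, -0.045, 0], "spin": -16},
  {"jaw": 0.012, "xyz": [0, -0.045, 0], "spin": -16},
])

```text
t: 8.4
position: [0.4996, -0.0893, 0.1443]
tool_rot: [-0.0, -0.606, 0.795, 0.0]
ft_force: [-0.8, 0.9, -0.7]
opening: 0.0198
grip_force: 58.9
```

Run:
```python
from h import *
for i in range(2):
  s=telemetry.sense();q=s['tool_rot'];print(s['t'],s['position'],q,np.degrees(2*np.arctan2(q[2],q[1])),s['opening'],s['grip_force']); w=snap('wrist')
im=w['color'][:,:,::-1]
cv2.imwrite('pics/w3.png',np.clip(cv2.resize(im[0:320,100:540],(800,582),interpolation=3).astype(int)*1.7,0,255).astype(np.uint8))
```

```text
8.4 [ 0.49958945 -0.08930476  0.14427157] [-4.56416326e-04 -6.06260471e-01  7.95265867e-01  4.82836039e-04] 254.63921747101554 0.01982424160762732 58.91225337982178
8.45 [ 0.49975061 -0.08884933  0.14445426] [-3.19907982e-04 -6.06608854e-01  7.95000296e-01  3.54041485e-04] 254.68941573282936 0.019758716619354206 58.911874294281006
```

View pics/w3.png

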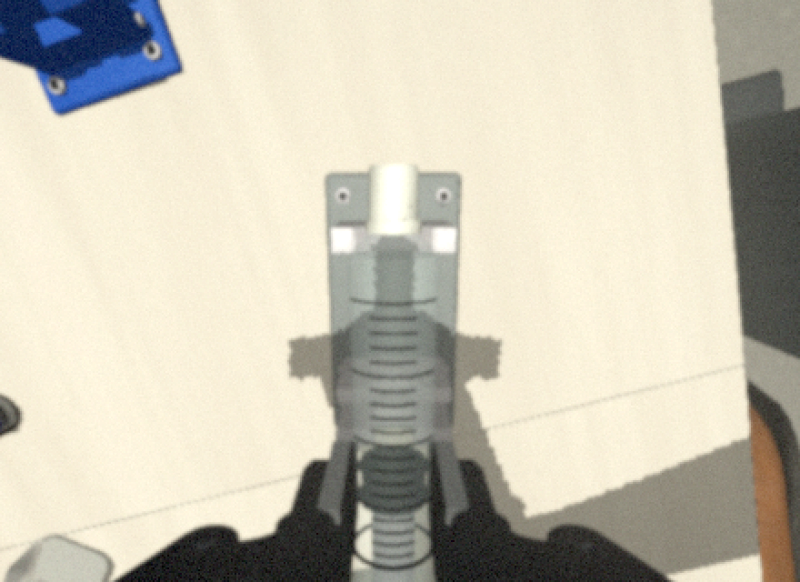

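The wrist view shows the grey holder directly below and nearly aligned. The plate's cap-end corners are at crop (326,174) and (461,174), and the V-rest tops at (343,240) and (443,240). The cap tip is at (393,165). Next come the offsets.

Run:
```python
from h import *
w=load('wrist');g=cv2.cvtColor(w['color'],cv2.COLOR_RGB2GRAY).astype(float)
P=lambda x,y:((x+.5)*.55+100-.5,(y+.5)*.55-.5)
c1,c2=at(w,P(326,174),.01),at(w,P(461,174),.01)
v1,v2=at(w,P(331,240),.065),at(w,P(457,240),.065)
for n,a,b in(('plate',c1,c2),('V',v1,v2)):
  d=a-b;print(n,(a+b)/2,np.linalg.norm(d),'yaw',np.degrees(np.arctan2(d[1],d[0]))%180+0)
# left/right plate edges by gradient along rows
L=[];Rr=[]
for r in list(range(103,118))+list(range(142,178,2)):
  gl=np.diff(cv2.GaussianBlur(g[r:r+1],(5,1),1)[0]); 
  i=270+gl[270:295].argmin(); j=335+gl[335:362].argmax()
  L.append(at(w,(i+.5,r),.01)[:2]);Rr.append(at(w,(j+.5,r),.01)[:2])
for A in(L,Rr):
  l=cv2.fitLine(np.array(A,np.float32),cv2.DIST_HUBER,0,.001,.001).ravel();print('edge',np.degrees(np.arctan2(l[1],l[0]))%180,l[2:])
print('sep mid',np.mean(L,0),np.mean(Rr,0),np.linalg.norm(np.mean(L,0)-np.mean(Rr,0)))
T=telemetry.sense()['position']
for z in(.186,.19,.194): print('tip',z,at(w,P(393,165),z),'ring',at(w,P(393,555),z))
```

```text
plate [ 0.47675326 -0.17015257  0.01      ] 0.0725442864721857 yaw 164.7018388250508
V [ 0.48464466 -0.14126036  0.065     ] 0.0578203238808162 yaw 164.68556860135138
edge 74.58188 [ 0.5272308  -0.12755027]
edge 74.80409 [ 0.45151597 -0.1227992 ]
sep mid [ 0.52302252 -0.14097205] [ 0.45238229 -0.1216235 ] 0.07324212084567813
tip 0.186 [ 0.47808238 -0.16854894  0.186     ] ring [ 0.50669144 -0.06389367  0.186     ]
tip 0.19 [ 0.47813374 -0.16841102  0.19      ] ring [ 0.50592067 -0.06676322  0.19      ]
tip 0.194 [ 0.4781851  -0.16827311  0.194     ] ring [ 0.50514989 -0.06963278  0.194     ]
```

Run:
```python
from h import *
w=load('wrist');g=cv2.cvtColor(w['color'],cv2.COLOR_RGB2GRAY).astype(int)
print('L',list(zip(range(118,146),g[118:146,286:291].mean(1).astype(int))))
print('R',list(g[118:146,341:347].mean(1).astype(int)))
u=np.array([.2639,.9646,0]);n=np.array([-.9646,.2639,0])
O=np.array([.4941,-.1065,0])
for x in(-.042,-.030):
  for y in(-.023,.023): print(x,y,proj(w,O+u*x+n*y+[0,0,.065]))
# does top view agree: predict uprights in top0 and profile along the holder axis
a=load('top');ga=cv2.cvtColor(a['color'],cv2.COLOR_RGB2GRAY).astype(np.float32)
xs=np.arange(-.09,.1,.004)
for y in(-.024,.024):
  p=proj(a,[O+u*x+n*y+[0,0,.065] for x in xs]).astype(np.float32)
  print(y,[(int(round(x*1000)),int(v)) for x,v in zip(xs,cv2.remap(ga,p[:,0],p[:,1],1).ravel())])
```

```text
L [(118, np.int64(102)), (119, np.int64(101)), (120, np.int64(98)), (121, np.int64(90)), (122, np.int64(81)), (123, np.int64(83)), (124, np.int64(102)), (125, np.int64(130)), (126, np.int64(149)), (127, np.int64(155)), (128, np.int64(157)), (129, np.int64(156)), (130, np.int64(157)), (131, np.int64(157)), (132, np.int64(156)), (133, np.int64(156)), (134, np.int64(155)), (135, np.int64(153)), (136, np.int64(150)), (137, np.int64(144)), (138, np.int64(132)), (139, np.int64(115)), (140, np.int64(104)), (141, np.int64(99)), (142, np.int64(100)), (143, np.int64(99)), (144, np.int64(99)), (145, np.int64(101))]
R [np.int64(101), np.int64(100), np.int64(96), np.int64(89), np.int64(83), np.int64(87), np.int64(106), np.int64(133), np.int64(149), np.int64(154), np.int64(154), np.int64(155), np.int64(156), np.int64(156), np.int64(156), np.int64(155), np.int64(153), np.int64(153), np.int64(150), np.int64(146), np.int64(133), np.int64(115), np.int64(104), np.int64(99), np.int64(100), np.int64(100), np.int64(100), np.int64(100)]
-0.042 -0.023 [[288.78518176 124.42033198]]
-0.042 0.023 [[344.3102948
[... 493 characters left out ...]
, 139), (46, 104), (50, 94), (54, 110), (58, 121), (62, 111), (66, 91), (70, 90), (74, 96), (78, 102), (82, 107), (86, 110), (90, 135), (94, 161), (98, 165)]
0.024 [(-90, 164), (-86, 163), (-82, 164), (-78, 163), (-74, 164), (-70, 163), (-66, 163), (-62, 161), (-58, 151), (-54, 126), (-50, 111), (-46, 113), (-42, 131), (-38, 153), (-34, 148), (-30, 114), (-26, 83), (-22, 76), (-18, 78), (-14, 97), (-10, 107), (-6, 109), (-2, 109), (2, 109), (6, 110), (10, 110), (14, 110), (18, 109), (22, 108), (26, 110), (30, 112), (34, 125), (38, 144), (42, 131), (46, 93), (50, 82), (54, 98), (58, 108), (62, 99), (66, 83), (70, 79), (74, 89), (78, 105), (82, 107), (86, 112), (90, 142), (94, 165), (98, 166)]
```

The V rest 1 edges (rows 125 and 138.6) match the prediction (124.4 and 139.1). The top view also puts V rest 2 and the cheek where they should be. Next I'll correct by (−2.4, −6.3) mm and lower.

Request:
apply_moves([
  {"jaw": 0.012, "xyz": [-0.0024, -0.0063, -0.02], "spin": 0},
  {"jaw": 0.012, "xyz": [-0.0024, -0.0063, -0.055], "spin": 0},
  {"jaw": 0.012, "xyz": [-0.0024, -0.0063, -0.085], "spin": 0},
  {"jaw": 0.012, "xyz": [-0.0024, -0.0063, -0.098], "spin": 0},
  {"jaw": 0.012, "xyz": [-0.0024, -0.0063, -0.098], "spin": 0},
])

```text
t: 9.0
position: [0.4959, -0.0947, 0.0448]
tool_rot: [-0.002, -0.607, 0.795, 0.001]
ft_force: [-0.1, 0.0, -0.8]
opening: 0.0197
grip_force: 58.9
```

Run:
```python
from h import *
u=np.array([.2639,.9646,0]);n=np.array([-.9646,.2639,0]);O=np.array([.4941,-.1065,0])
for i in range(3):
  s=telemetry.sense();q=s['tool_rot'];d=s['position']-O;print(s['position'],d@u,d@n,np.degrees(2*np.arctan2(q[2],q[1])),s['ft_force']);w=snap('wrist')
```

```text
[ 0.49594728 -0.09469192  0.04479629] 0.011877570694408743 0.0013342636173789945 254.71861716067403 [-0.07030536  0.02585602 -0.76600294]
[ 0.49732942 -0.09476347  0.04629295] 0.01217329922521747 -1.7830177881011106e-05 254.73197394788846 [ 0.0746781  -0.19910391 -1.16118995]
[ 0.49827999 -0.09483145  0.04729421] 0.012358585205487492 -0.0009526834799808595 254.72244777852652 [-0.08978572 -0.05690985 -1.60275183]
```

Request:
apply_moves([
  {"jaw": 0.012, "xyz": [-0.0002, -0.0008, -0.005], "spin": 0},
  {"jaw": 0.012, "xyz": [-0.0002, -0.0008, -0.011], "spin": 0},
  {"jaw": 0.012, "xyz": [-0.0002, -0.0008, -0.016], "spin": 0},
  {"jaw": 0.012, "xyz": [-0.0002, -0.0008, -0.02], "spin": 0},
  {"jaw": 0.012, "xyz": [-0.0002, -0.0008, -0.02], "spin": 0},
])

```text
t: 9.65
position: [0.4969, -0.0963, 0.0262]
tool_rot: [-0.001, -0.606, 0.795, 0.0]
ft_force: [0.4, 0.8, -1.2]
opening: 0.0198
grip_force: 58.9
```

Request:
apply_moves([
  {"jaw": 0.012, "xyz": [0, 0, -0.003], "spin": 0},
  {"jaw": 0.012, "xyz": [0, 0, -0.006], "spin": 0},
  {"jaw": 0.012, "xyz": [0, 0, -0.008], "spin": 0},
  {"jaw": 0.012, "xyz": [0, 0, -0.008], "spin": 0},
])

```text
t: 10.05
position: [0.4972, -0.0962, 0.0186]
tool_rot: [-0.0, -0.606, 0.795, 0.0]
ft_force: [-0.4, 0.1, -0.8]
opening: 0.0201
grip_force: 58.9
```

Request:
apply_moves([
  {"jaw": 0.012, "xyz": [0, 0, -0.0015], "spin": 0},
  {"jaw": 0.012, "xyz": [0, 0, -0.0015], "spin": 0},
])

```text
t: 10.25
position: [0.4974, -0.0962, 0.0173]
tool_rot: [-0.0, -0.606, 0.795, 0.0]
ft_force: [0.2, 0.3, -0.1]
opening: 0.0196
grip_force: 58.9
```

Request:
apply_moves([
  {"jaw": 0.012, "xyz": [0, 0, -0.001], "spin": 0},
  {"jaw": 0.012, "xyz": [0, 0, -0.001], "spin": 0},
])

```text
t: 10.45
position: [0.4976, -0.0962, 0.0166]
tool_rot: [0.0, -0.606, 0.795, -0.0]
ft_force: [0.3, 0.2, 0.6]
opening: 0.0197
grip_force: 59.1
```

Request:
apply_moves([
  {"jaw": 0.012, "xyz": [0, 0, -0.001], "spin": 0},
  {"jaw": 0.012, "xyz": [0, 0, -0.001], "spin": 0},
])

```text
t: 10.65
position: [0.4976, -0.0962, 0.0164]
tool_rot: [0.0, -0.606, 0.795, -0.0]
ft_force: [-1.9, 1.3, 6.4]
opening: 0.0199
grip_force: 59.9
```

Request:
apply_moves([
  {"jaw": 0.012, "xyz": [0, 0, -0.001], "spin": 0},
  {"jaw": 0.012, "xyz": [0, 0, -0.001], "spin": 0},
])

```text
t: 10.85
position: [0.4977, -0.0962, 0.0163]
tool_rot: [0.0, -0.606, 0.795, -0.0]
ft_force: [-5.0, 0.9, 12.6]
opening: 0.0196
grip_force: 60.5
```

Contact came at z = 0.0164, against a predicted 0.0163, so the syringe is seated. I'll release it, rise and look.

Request:
apply_moves([
  {"jaw": 0.018, "xyz": [0, 0, 0.001], "spin": 0},
  {"jaw": 0.03, "xyz": [0, 0, 0.001], "spin": 0},
  {"jaw": 0.045, "xyz": [0, 0, 0.001], "spin": 0},
  {"jaw": 0.045, "xyz": [0, 0, 0.001], "spin": 0},
])

```text
t: 11.25
position: [0.4975, -0.0963, 0.0152]
tool_rot: [-0.0, -0.606, 0.795, 0.0]
ft_force: [-0.2, -0.3, 0.4]
opening: 0.0446
grip_force: 0.0
```

Request:
apply_moves([
  {"jaw": 0.05, "xyz": [0, 0, 0.02], "spin": 0},
  {"jaw": 0.05, "xyz": [0, 0, 0.06], "spin": 0},
  {"jaw": 0.05, "xyz": [0, 0, 0.1], "spin": 0},
  {"jaw": 0.05, "xyz": [0, 0, 0.1], "spin": 0},
])

```text
t: 11.65
position: [0.5018, -0.0963, 0.1209]
tool_rot: [0.005, -0.607, 0.795, -0.004]
ft_force: [0.2, 0.1, -0.2]
opening: 0.05
grip_force: 0.0
```

Run:
```python
from h import *
w=snap('wrist');s=telemetry.sense();print(s['t'],s['position'],s['opening'])
u=np.array([.2639,.9646,0]);n=np.array([-.9646,.2639,0]);O=np.array([.4941,-.1065,0.062])
im=w['color'].copy()
A=np.clip(cv2.resize(im[60:300,180:460],(700,600),interpolation=3).astype(int)*1.7,0,255).astype(np.uint8)
for x,y,z in((-.07,0,0),(.03,.011,0),(.03,-.011,0),(.0,0.011,0),(.065,.02,.013),(.065,-.02,.013),(.05,.021,0),(.05,-.021,0),(.115,0,0)):
  p=proj(w,O+u*x+n*y+[0,0,z])[0];print(x,y,p);cv2.circle(A,(int((p[0]-179.5)*2.5),int((p[1]-59.5)*2.5)),4,(255,0,0),1)
cv2.imwrite('pics/w4.png',A[:,:,::-1])
```

```text
11.7 [ 0.49956569 -0.09607546  0.11802019] 0.04971894349894835
-0.07 0 [323.03245823  96.4897408 ]
0.03 0.011 [335.26380727 221.8777449 ]
0.03 -0.011 [309.11183421 221.78214051]
0.0 0.011 [335.98343842 187.46854838]
0.065 0.02 [346.00474389 266.68204007]
0.065 -0.02 [298.16741779 266.44275242]
0.05 0.021 [346.42997767 243.52651257]
0.05 -0.021 [297.67263412 243.31651762]
0.115 0 [321.59049879 307.05778633]
```

View pics/w4.png

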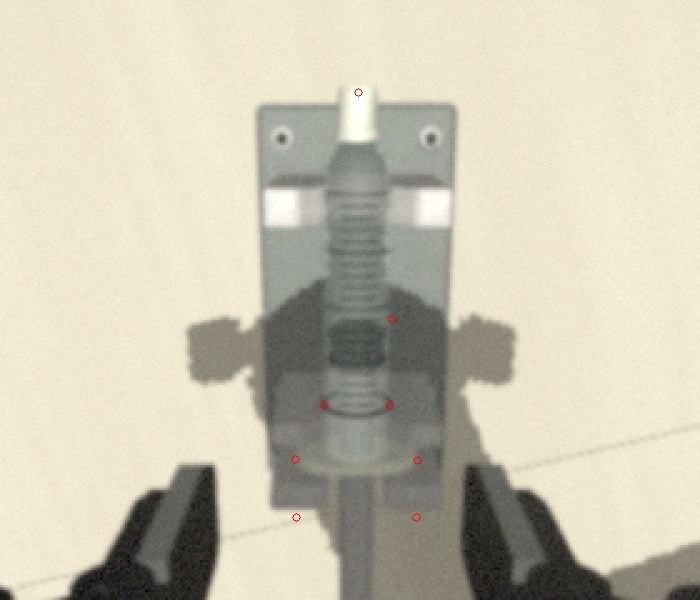

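The syringe lies in both V rests with its flange between V rest 2 and the cheek. The ring (y≈405) and cap tip (y≈90) fall on the predicted marks. The piston front is near x≈0, so the plunger value is about 0.006. Next I'll move 80 mm along the holder's +x to the bare rod and go down.

Request:
apply_moves([
  {"jaw": 0.05, "xyz": [0.01, 0.038, 0], "spin": 0},
  {"jaw": 0.05, "xyz": [0.0206, 0.0773, 0], "spin": 0},
  {"jaw": 0.05, "xyz": [0.0206, 0.0773, -0.03], "spin": 0},
  {"jaw": 0.05, "xyz": [0.0206, 0.0773, -0.06], "spin": 0},
  {"jaw": 0.05, "xyz": [0.0206, 0.0773, -0.06], "spin": 0},
])

```text
t: 12.2
position: [0.5136, -0.0194, 0.0505]
tool_rot: [-0.005, -0.606, 0.796, 0.003]
ft_force: [0.2, -0.7, 0.2]
opening: 0.0498
grip_force: 0.0
```

Run:
```python
from h import *
u=np.array([.2639,.9646,0]);n=np.array([-.9646,.2639,0]);O=np.array([.4941,-.1065,0.0])
for i in range(3):
  w=snap('wrist');s=telemetry.sense();d=s['position']-O;print(s['position'],d@u,d@n,s['ft_force'],s['opening'])
g=cv2.cvtColor(w['color'],cv2.COLOR_RGB2GRAY).astype(int)
O=O+[0,0,.062]
for x in(.07,.09,.115):
  print(x,proj(w,[O+u*x,O+u*x+n*.006,O+u*x-n*.006]).round(1).tolist())
r=int(proj(w,O+u*.085)[0,1]);print(r,g[r,280:370].tolist())
```

```text
[ 0.51573576 -0.01943788  0.05286333] 0.08968979441220488 0.0021058343903707223 [-0.63074502  0.11633355 -0.03381578] 0.04995127994884268
[ 0.51749437 -0.01925914  0.054614  ] 0.09032630889974529 0.00045665565796062206 [-0.20337774 -0.20703453  0.6653427 ] 0.04978426259605269
[ 0.51850703 -0.01912792  0.05574247] 0.09072012548431432 -0.0004855266339960528 [ 0.29981981  0.03089974 -0.20733994] 0.05046506439456824
0.07 [[315.1, 203.3], [325.2, 203.3], [305.1, 203.3]]
0.09 [[315.2, 234.1], [324.9, 234.1], [305.5, 234.1]]
0.115 [[315.3, 269.9], [324.6, 269.9], [305.9, 270.0]]
226 [76, 79, 77, 76, 78, 77, 79, 78, 76, 77, 74, 80, 77, 77, 76, 83, 77, 77, 77, 80, 79, 78, 81, 75, 73, 64, 64, 63, 63, 66, 67, 68, 67, 70, 66, 66, 66, 67, 71, 69, 66, 66, 65, 63, 68, 73, 79, 79, 80, 77, 79, 78, 79, 79, 79, 81, 77, 78, 78, 79, 80, 75, 83, 79, 77, 81, 78, 78, 79, 80, 76, 76, 75, 78, 79, 78, 80, 79, 79, 75, 81, 79, 79, 78, 77, 79, 83, 77, 81, 79]
```

The rod centre is at column 314.8, against 315.1 predicted. I'll go down onto the rod and grip it.

Request:
apply_moves([
  {"jaw": 0.045, "xyz": [0, 0, -0.02], "spin": 0},
  {"jaw": 0.04, "xyz": [0, 0, -0.038], "spin": 0},
  {"jaw": 0.03, "xyz": [0, 0, -0.047], "spin": 0},
  {"jaw": 0.025, "xyz": [0, 0, -0.047], "spin": 0},
  {"jaw": 0.02, "xyz": [0, 0, -0.047], "spin": 0},
])

```text
t: 12.85
position: [0.519, -0.0189, 0.0094]
tool_rot: [0.001, -0.606, 0.795, -0.001]
ft_force: [-0.9, -0.3, 0.4]
opening: 0.02
grip_force: 0.0
```

Request:
apply_moves([
  {"jaw": 0.016, "xyz": [0, 0, 0], "spin": 0},
  {"jaw": 0.012, "xyz": [0, 0, 0], "spin": 0},
  {"jaw": 0.004, "xyz": [0, 0, 0], "spin": 0},
  {"jaw": 0.004, "xyz": [0, 0, 0], "spin": 0},
  {"jaw": 0.004, "xyz": [0, 0, 0], "spin": 0},
], squeeze=80)

```text
t: 13.35
position: [0.5186, -0.0188, 0.0089]
tool_rot: [0.001, -0.606, 0.795, -0.0]
ft_force: [-0.0, 0.9, 2.4]
opening: 0.0096
grip_force: 78.1
```

Run:
```python
from h import *
u=np.array([.2639,.9646,0]);n=np.array([-.9646,.2639,0]);O=np.array([.4941,-.1065,0.0])
s=telemetry.sense();d=s['position']-O;f=s['ft_force'];print(s['t'],s['position'],d@u,d@n,f@u,f@n,f[2],s['opening'],s['grip_force'])
```

```text
13.35 [ 0.5185777  -0.01876297  0.00888188] 0.09109080991943416 -0.0004573902803511748 0.837520204406558 0.2596512181928194 2.385007762428098 0.009638507981585052 78.09159994125366
```

Request:
apply_moves([
  {"jaw": 0.004, "xyz": [0.0008, 0.0029, 0], "spin": 0},
  {"jaw": 0.004, "xyz": [0.0016, 0.0058, 0], "spin": 0},
  {"jaw": 0.004, "xyz": [0.0026, 0.0096, 0], "spin": 0},
  {"jaw": 0.004, "xyz": [0.0026, 0.0096, 0], "spin": 0},
  {"jaw": 0.004, "xyz": [0.0026, 0.0096, 0], "spin": 0},
])

```text
t: 13.85
position: [0.5208, -0.0097, 0.0086]
tool_rot: [-0.0, -0.606, 0.795, -0.0]
ft_force: [1.1, -4.6, 4.0]
opening: 0.0091
grip_force: 78.3
```

```bash
cat > m.py <<'E'
from h import *
u=np.array([.2639,.9646,0]);n=np.array([-.9646,.2639,0]);O=np.array([.4941,-.1065,0.0])
F=[];X=[]
for i in range(4):
  w=snap('wrist');s=telemetry.sense();F.append(s['ft_force']);X.append(s['position']-O)
f=np.mean(F,0);d=np.mean(X,0);print(s['t'],'u',d@u,'n',d@n,'z',d[2],'F',f@u,f@n,f[2],s['opening'],s['grip_force'])
g=cv2.cvtColor(w['color'],cv2.COLOR_RGB2GRAY).astype(float)
O=O+[0,0,.062]
for o in (-.004,.004):
  xs=np.arange(-.05,.056,.002);p=proj(w,[O+u*x+n*o+[0,0,.008] for x in xs]).astype(np.float32)
  print([(int(round(x*1000)),int(v)) for x,v in zip(xs,cv2.remap(g.astype(np.float32),p[:,0],p[:,1],1).ravel())])
E
python3 m.py
```

```text
14.05 u 0.10041055845100928 n -0.0002117656514029166 z 0.008569786898137016 F -4.577998181586405 -2.026420855712621 3.783015652343244 0.009297501029730421 78.30443501472473
[(-50, 0), (-48, 0), (-46, 0), (-44, 0), (-42, 0), (-40, 0), (-38, 0), (-36, 0), (-34, 0), (-32, 0), (-30, 0), (-28, 0), (-26, 0), (-24, 0), (-22, 0), (-20, 0), (-18, 0), (-16, 0), (-14, 0), (-12, 0), (-10, 72), (-8, 77), (-6, 56), (-4, 78), (-2, 45), (0, 77), (2, 64), (4, 74), (6, 71), (8, 73), (10, 78), (12, 46), (14, 52), (16, 37), (18, 54), (20, 42), (22, 52), (24, 80), (26, 85), (28, 88), (30, 76), (32, 86), (34, 42), (36, 87), (38, 88), (40, 88), (42, 88), (44, 89), (46, 88), (48, 87), (50, 90), (52, 128), (54, 159), (56, 130)]
[(-50, 0), (-48, 0), (-46, 0), (-44, 0), (-42, 0), (-40, 0), (-38, 0), (-36, 0), (-34, 0), (-32, 0), (-30, 0), (-28, 0), (-26, 0), (-24, 0), (-22, 0), (-20, 0), (-18, 0), (-16, 0), (-14, 0), (-12, 0), (-10, 70), (-8, 73), (-6, 54), (-4, 75), (-2, 44), (0, 76), (2, 56), (4, 75), (6, 70), (8, 71), (10, 74), (12, 45), (14, 51), (16, 38), (18, 51), (20, 40), (22, 48), (24, 77), (26, 81), (28, 84), (30, 71), (32, 83), (34, 39), (36, 85), (38, 84), (40, 82), (42, 86), (44, 86), (46, 84), (48, 86), (50, 93), (52, 127), (54, 158), (56, 123)]
```

The profile shows the piston front at 11 mm, the ring at 34 mm and the flange at about 53 mm (against the cheek). That leaves about 22 mm to draw.

Request:
apply_moves([
  {"jaw": 0.004, "xyz": [0.0013, 0.0048, 0], "spin": 0},
  {"jaw": 0.004, "xyz": [0.0026, 0.0096, 0], "spin": 0},
  {"jaw": 0.004, "xyz": [0.004, 0.0145, 0], "spin": 0},
  {"jaw": 0.004, "xyz": [0.005, 0.0183, 0], "spin": 0},
  {"jaw": 0.004, "xyz": [0.0053, 0.0193, 0], "spin": 0},
])

```text
t: 14.55
position: [0.5252, 0.0082, 0.0083]
tool_rot: [-0.002, -0.606, 0.795, -0.0]
ft_force: [0.9, -11.7, 3.0]
opening: 0.0089
grip_force: 78.3
```

Request:
apply_moves([
  {"jaw": 0.004, "xyz": [0, 0, 0], "spin": 0},
  {"jaw": 0.004, "xyz": [0, 0, 0], "spin": 0},
])

```text
t: 14.75
position: [0.5253, 0.0082, 0.0083]
tool_rot: [-0.001, -0.606, 0.795, -0.0]
ft_force: [1.5, -11.2, 2.0]
opening: 0.0094
grip_force: 78.3
```

```bash
sed -i 's/-.05,.056,.002/-.004,.06,.001/' m.py; python3 m.py
```

```text
14.95 u 0.11893621626604563 n 0.0001698791269434122 z 0.008289597753332741 F -9.723150347138462 -4.128198997053585 2.794424340368402 0.009201191227520259 78.29136729240417
[(-4, 0), (-3, 0), (-2, 0), (-1, 0), (0, 0), (1, 0), (2, 0), (3, 0), (4, 0), (5, 0), (6, 0), (7, 0), (8, 29), (9, 69), (10, 74), (11, 71), (12, 48), (13, 76), (14, 73), (15, 57), (16, 66), (17, 77), (18, 74), (19, 44), (20, 72), (21, 75), (22, 69), (23, 53), (24, 77), (25, 74), (26, 56), (27, 71), (28, 75), (29, 72), (30, 43), (31, 49), (32, 49), (33, 36), (34, 35), (35, 49), (36, 56), (37, 52), (38, 52), (39, 51), (40, 51), (41, 51), (42, 65), (43, 83), (44, 87), (45, 86), (46, 87), (47, 87), (48, 87), (49, 86), (50, 90), (51, 112), (52, 158), (53, 160), (54, 158), (55, 140), (56, 106), (57, 105), (58, 104), (59, 104)]
[(-4, 0), (-3, 0), (-2, 0), (-1, 0), (0, 0), (1, 0), (2, 0), (3, 0), (4, 0), (5, 0), (6, 0), (7, 0), (8, 31), (9, 70), (10, 74), (11, 72), (12, 45), (13, 72), (14, 73), (15, 58), (16, 62), (17, 72), (18, 72), (19, 45), (20, 67), (21, 74), (22, 69), (23, 50), (24, 73), (25, 74), (26, 55), (27, 68), (28, 72), (29, 71), (30, 40), (31, 49), (32, 49), (33, 36), (34, 35), (35, 50), (36, 49), (37, 50), (38, 47), (39, 50), (40, 51), (41, 52), (42, 67), (43, 82), (44, 84), (45, 83), (46, 84), (47, 83), (48, 83), (49, 84), (50, 86), (51, 121), (52, 157), (53, 160), (54, 158), (55, 134), (56, 97), (57, 97), (58, 98), (59, 99)]
```

The piston now spans 30.3–42.3 mm and the ring is at 33.5 mm. About 3.2 mm remains, plus a small arm lag.

Request:
apply_moves([
  {"jaw": 0.004, "xyz": [0.0005, 0.0018, 0], "spin": 0},
  {"jaw": 0.004, "xyz": [0.0009, 0.0033, 0], "spin": 0},
  {"jaw": 0.004, "xyz": [0.0009, 0.0033, 0], "spin": 0},
  {"jaw": 0.004, "xyz": [0.0009, 0.0033, 0], "spin": 0},
])

```text
t: 15.35
position: [0.526, 0.0112, 0.0082]
tool_rot: [-0.002, -0.606, 0.795, -0.0]
ft_force: [1.1, -12.0, 3.6]
opening: 0.0091
grip_force: 78.3
```

```bash
sed -i 's/-.004,.06,.001/.02,.058,.001/' m.py; python3 m.py
```

```text
15.55 u 0.12192627589863422 n 0.0002701359368716729 z 0.00823748968039127 F -10.67310316603318 -4.547865536671559 2.4839283221485857 0.009124839018396827 78.30782890319824
[(20, 74), (21, 77), (22, 65), (23, 60), (24, 75), (25, 77), (26, 49), (27, 71), (28, 74), (29, 71), (30, 49), (31, 75), (32, 73), (33, 42), (34, 35), (35, 49), (36, 50), (37, 53), (38, 51), (39, 52), (40, 51), (41, 51), (42, 50), (43, 52), (44, 54), (45, 69), (46, 84), (47, 87), (48, 84), (49, 86), (50, 87), (51, 123), (52, 160), (53, 161), (54, 159), (55, 138), (56, 104), (57, 105), (58, 105)]
[(20, 71), (21, 74), (22, 67), (23, 59), (24, 75), (25, 71), (26, 54), (27, 69), (28, 73), (29, 70), (30, 47), (31, 73), (32, 73), (33, 44), (34, 36), (35, 47), (36, 49), (37, 48), (38, 50), (39, 51), (40, 51), (41, 51), (42, 49), (43, 51), (44, 52), (45, 67), (46, 83), (47, 85), (48, 83), (49, 82), (50, 83), (51, 119), (52, 158), (53, 159), (54, 159), (55, 130), (56, 97), (57, 95), (58, 95)]
```

The piston front is at 33.2 mm and the ring at 33.5 mm, so it is on the line. I'll hold briefly, check for slip and hand in.

Request:
apply_moves([
  {"jaw": 0.004, "xyz": [0, 0, 0], "spin": 0},
  {"jaw": 0.004, "xyz": [0, 0, 0], "spin": 0},
  {"jaw": 0.004, "xyz": [0, 0, 0], "spin": 0},
  {"jaw": 0.004, "xyz": [0, 0, 0], "spin": 0},
  {"jaw": 0.004, "xyz": [0, 0, 0], "spin": 0},
])

```text
t: 16.05
position: [0.526, 0.0111, 0.0082]
tool_rot: [-0.002, -0.606, 0.795, -0.0]
ft_force: [2.3, -11.2, 2.8]
opening: 0.0094
grip_force: 78.3
```

```bash
python3 m.py | cut -c1-420 && python3 -c "
from h import *
print(workorder.sign_off())"
```

```text
16.25 u 0.12190416198683436 n 0.00027459060635036533 z 0.008229204464149268 F -10.863755246429175 -4.513266509650833 2.848429880159458 0.009106887413402688 78.30684542655945
[(20, 76), (21, 72), (22, 67), (23, 58), (24, 78), (25, 76), (26, 50), (27, 67), (28, 76), (29, 69), (30, 49), (31, 73), (32, 73), (33, 45), (34, 38), (35, 49), (36, 49), (37, 50), (38, 51), (39, 50), (40, 52), (41, 50), (42, 49), (43, 52), (44, 52), (45, 68), (46, 85), (47, 85), (48, 86), (49, 88), (50, 88), (51, 122), (52, 162), (53, 160), (54, 160), (55, 138), (56, 107), (57, 106), (58, 105)]
[(20, 74), (21, 73), (22, 67), (23, 59), (24, 72), (25, 73), (26, 47), (27, 69), (28, 75), (29, 69), (30, 50), (31, 72), (32, 75), (33, 42), (34, 34), (35, 50), (36, 46), (37, 45), (38, 52), (39, 48), (40, 50), (41, 49), (42, 50), (43, 49), (44, 51), (45, 65), (46, 83), (47, 84), (48, 85), (49, 84), (50, 84), (51, 120), (52, 157), (53, 161), (54, 158), (55, 129), (56, 97), (57, 96), (58, 96)]
the job is handed in; nothing more can be done
None
```

I handed the job in at about 16 s with the syringe seated in the grey holder and the gripper holding the plunger within about 1 mm of the 20 ml line, with no slip over the last 0.5 s; no verdict came back.

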